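# Clamp a sleeve in the V-block: snug, then a quarter turn

## Robot

A 6-joint arm with a two-finger parallel gripper is mounted at the origin on a cart in front of the work surface, level with it; the furniture and walls round the work are solid. World frame = base frame: x ahead of the robot, y to its left, z up, the work surface at z = 0. Lengths are in mm, angles in degrees, forces in N, time in s.
With the tool pointing down it reaches from about 350 to 850 mm from the base axis. Payload 8.1 kg.
Tool frame: the origin (TCP) lies midway between the tips of the shut fingers; the grasp point (between the pads) lies 19 mm behind it; z points along the fingers, y is the line along which they close (so a half turn about z gives the same grasp; the last joint's range is limited). The gripper opens to 85 mm and grips with 20 to 120 N. Pads are 22 mm wide; open, the fingers measure 114 mm over their backs; the gripper's body (76 mm by 85 mm) begins 54 mm behind the grasp point. The pads swing forward as they close: fully open they stand 13 mm farther back than shut.
Start: joints at [59.45, 7.471, 85.268, -0, 87.261, -4.893], TCP at [259.77, 540.856, 231.292] pointing down, gripper open.
Joint ranges: [-169.43, 169.43], [-51.17, 129.36], [1.28, 143.12], [-76.62, 256.62], [0, 156.53], [-152.29, 152.29]. Speed limits (degrees/s): [136.94, 136.94, 159.86, 180, 180, 180].

## Interface

Orientations are given as [roll, pitch, yaw] about the fixed x, y, z axes, in that order (R = Rz(yaw) Ry(pitch) Rx(roll)).
In Python, from bench import sense, snapshot, camera_params, hand_in, masks_of, pinpoint gives the robot as it stands.
- The arm moves only by the tool step_arm, never from a script. Its argument "targets" is a list of rows, each an object with "angular": the turn, a rotation vector about the tool's x, y, z scaled (see below), a list of three; "dp": the shift along the tool's x, y, z scaled (see below), a list of three; "fingers": the closure, from 0 (fully open) to 1 (shut). A call has exactly 8 rows; each row is the pose to reach, as a shift and turn from the pose commanded when the call began, along the tool's axes at that moment, turning the shorter way round; what a row does not reach only later rows make up. The controller multiplies each number of a shift by 0.2 m and each number of a turn by 180 degrees. A row lasts 1/8 s, in which the tool goes at most 62.5 mm and 10.7 degrees, less where a joint would pass 70% of its speed; a pose out of reach is approached as far as the arm can. A call with a number of a shift or a turn outside -1 to 1 is refused whole. A call with a gripper value outside its range is refused whole. The fingers move at their own pace and stop on an object; "newtons" is the grip in N (left out, the last holds). Time passes only in rows, so rows that repeat a pose let the fingers close, or fill a call up. It gives the time, the measured TCP pose, the force, the opening and the grip force at its end, in the units of the state.
- sense(): the state, without advancing time (a new reading comes with each control period).
- snapshot(name): name is "scene" or "top"; returns the picture (420x560x3 uint8, blue, green, red); there is no depth.
- camera_params(name): a dict with "vfov" (degrees; the focal length in pixels is half the picture's height over the tangent of half this angle, whatever the lens; pixels are square), "cx", "cy" (the principal point, pixels), "R" (3x3) and "t" (3): a world point X has camera coordinates R X + t. Camera axes: x right, y down, z forward; pixel columns grow to the right and rows downward; lengths in mm; the calibration is good to about 2 mm. A picture is of the moment at which its call begins. camera_params takes no time and is no camera call.
- hand_in(): hands the job in; it is judged then, once.
Trained networks look in the newest picture that a camera, given by its name, has taken for a name from the list of things; names that differ only in an ending like _2 or _b are one class to them, and where a whole thing is asked for, a point or a joint stands for the part that bears it (a point fixed in the world has none). Each returns a list of dicts, best first, with "conf" (0 to 1); they miss things now and then, are a little off and sometimes report something else, mostly with a low value. They report only what shows in the picture. A call takes as long as a camera call. They do not tell look-alikes from the thing itself.
- masks_of(camera, label): "pixels" (420x560 bool, what is visible of it) and "at" ([column, row] in pixels, amid what is visible of it).
- pinpoint(camera, label): "at" ([column, row] in pixels: a listed point, or the origin of a listed thing).
The state is a dict: "time": time; "joint_pos": joint angles; "qd": joint speeds; "joint_efforts": joint torques, N m; "tool_pos": TCP position; "tcp_rot": TCP orientation; "ft_force": force on the tool from outside, world axes, zero at the start; "wrist_torque": the same for the moment, N m; "finger_gap": finger opening in mm; "grip_force": force on a finger pad.
Only numpy, scipy, OpenCV 4.12 (cv2) and the standard library are available. Lean on these libraries where they do the work, as an engineer would, in place of code of your own. Each camera call takes 0.05 s, during which the arm holds its last target. There are 200 camera calls.

## Task

Lay the loose steel sleeve in the groove of the V-block and slide it along under the clamp until it is fully home against the end stop. Then screw the clamp knob down (clockwise) until its pad just touches the sleeve, and give it a further quarter turn, so that the sleeve is held for grinding but its thin wall is not crushed by over-tightening. Let go, and leave the other things on the bench where they lie.

Things in the scene. Friction and masses are not known exactly. Their poses are not given: they have to be found in the camera images.
- sleeve: Loose turned steel sleeve: grey tube 147 mm long, 0.42 kg, with octagon collars 33 mm across flats at both ends (21 mm and 9 mm long) and a round body 31 mm in diameter between. Starts lying on the bench on a flat of its collars. Origin: middle of its length on that lower flat; y runs along its axis, z up. Either end may go to the stop.
- sleeve_axis (a point): Point on the sleeve's axis at the middle of its length, 16.6 mm above its origin; same axes as the sleeve. In the groove it is 53.5 mm over the bench.
- vblock: Steel V-block, bolted down by its blue base plate (96 x 244 x 10 mm). Origin: on the bench under the groove, 75 mm from the stop's face; z up, y along the groove. Block 60 mm wide, y = -75 to +134 mm, shoulders 43 mm high. The 90-degree groove at x = 0 is open at the top and at the +y end (last 12 mm widened). A seated sleeve's axis is at x = 0, 53.5 mm high; home, its middle is at y = -1.5 mm.
- stop_face (a point): Centre of the face of the aluminium end stop that closes the groove's -y end (54 mm wide, up to 58 mm high), at y = -75 mm of the V-block, on the line of a seated sleeve's axis. Axes as the V-block: the sleeve comes to it moving along -y.
- stirrup_bar (a point): Middle of the top of the clamp's dark steel stirrup, at y = -44 mm of the V-block. It straddles the groove from y = -54 to -34 mm: cross bar 83 to 96 mm high, legs 28 to 36 mm either side. So the sleeve has to be laid in the groove on its +y side (sleeve middle at about y = +46 mm) and slid beneath it, 48 mm; sliding takes about 3 to 8 N.
- clamp_knob: Black four-lobed knob on the clamp's upright screw, above the stirrup; white dot on one lobe. Origin: on the screw's axis at the knob's mid-height, about 123 mm over the bench at the start; z up. 24 mm tall, 36 mm across its four sides, which face its own x and y. Clockwise from above (yaw falls) screws it and the pad down, 8 mm a turn. The screw stays where it is left.
- clamp_axis (a point): Same point and axes as the knob. The thread's friction takes about 0.3 N m either way round, at rest too. Once the pad bears, its load adds a torque that tries to unscrew the knob, growing by about 0.11 N m per radian past touch (0.18 N m at a quarter turn): turning on takes that much more, easing back that much less. More than 0.4 turn past touch crushes the sleeve.
- parts_tin: Green steel tin, 73 x 102 x 26 mm, behind the V-block on the right; stays where it is. Origin: centre of its underside.
- magnet_square: Red triangular welding magnet, 75 x 75 x 14 mm, lying in front on the right; stays where it is. Origin: centre of its underside.
- tape_measure: Yellow tape measure, 60 x 69 x 31 mm, at the back on the left; stays where it is. Origin: centre of its underside.
- pliers: Pliers with red handles, 180 mm long, front left; stay where they are. Origin: centre of the underside.
- nozzle: Copper gas nozzle, 24 mm across and 50 mm tall, standing behind the V-block; stays where it is. Origin: centre of its underside.
- clamp_spindle: The clamp's screw with its knob and its brass pad (16 mm across, does not turn; at y = -44 mm of the V-block); origin and height as the knob's, axes as the V-block's. The pad stands out below by a length that differs each time, so the knob goes 0.2 to 1.0 turn before the pad touches a seated sleeve. Then the pad's rubber spring takes up the load: about 140 N at a quarter turn past touch.
Mind the look-alikes: they are no part of the job. What is shaped like the sleeve but blue is not meant.

How it is judged (in metres and radians):
On the way, in this order (a step that is already met when the one before it is completed fails the run):
1. the sleeve lies in the groove, home against the end stop (y of sleeve_axis in the frame of vblock below 0.002 m and x of sleeve_axis in the frame of vblock between -0.0025 and 0.0025 m and z of sleeve_axis in the frame of vblock below 0.0555 m and angle between the y axis of sleeve and the y axis of vblock, either way round below 0.04 rad), for 0.2 s.
2. the clamp pad bears on the sleeve (contact force between clamp_spindle and sleeve above 15 N), for 0.2 s.
At the end, for the whole second after the job is handed in: The sleeve lies at rest down in the groove within about 3 mm of the end stop, and the clamp pad presses on it with 100 to 190 N, as it does about 65 to 120 degrees past first touch (a quarter turn gives about 140 N) (contact force between clamp_spindle and sleeve between 100 and 190 N and y of sleeve_axis in the frame of vblock below 0.0025 m and x of sleeve_axis in the frame of vblock between -0.0025 and 0.0025 m and z of sleeve_axis in the frame of vblock below 0.0555 m and angle between the y axis of sleeve and the y axis of vblock, either way round below 0.04 rad and linear speed of sleeve below 0.01 m/s).
It fails at once if the clamp is over-tightened: the pad presses with more than 225 N (contact force between clamp_spindle and sleeve above 225 N).
It fails at once if a bystander is moved by more than 30 mm (distance of any of parts_tin, magnet_square, nozzle, tape_measure, pliers from where it was at the start of the episode above 0.03 m).
It also fails if it takes over 72 s, if anything falls off the work surface, if the arm or the gripper's body presses on something with over 40 N, if the wrist force passes 120 N, or if a joint passes its speed limit or range.

## Working session

There is one attempt and no reset: what is moved stays moved. The work goes in short steps, Python scripts to look and compute and a tool call to move; the robot and the scene stay as the last step left them, time stands still between calls to the robot, and variables do not carry over. Pictures are saved under pics/ and viewed, at most 10 in all, crops included, and the job is handed in when it is done.

Besides the shell and the picture viewer there is one more tool, called after ">>>" by a JSON object that holds its "fn" and its "kwargs". step_arm: Moves the arm, as the interface text tells. Its arguments: {"type":"object","properties":{"targets":{"type":"array","items":{"type":"object","properties":{"angular":{"type":"array","items":{"type":"number","minimum":-1,"maximum":1}},"dp":{"type":"array","items":{"type":"number","minimum":-1,"maximum":1}},"fingers":{"type":"number"}}}},"newtons":{"type":"number"}},"required":["targets"]}

```bash
mkdir -p pics; cat > h.py <<'E'
import numpy as np, cv2
from bench import *
def K(c):
    p=camera_params(c); f=210/np.tan(np.radians(p['vfov'])/2); return p,f
def ray(c,uv):
    p,f=K(c); R=np.array(p['R']);t=np.array(p['t'])
    d=R.T@np.array([(uv[0]-p['cx'])/f,(uv[1]-p['cy'])/f,1.]); return -R.T@t,d
def atz(c,uv,z):
    o,d=ray(c,uv); return o+d*(z-o[2])/d[2]
def tri(a,b):
    o1,d1=ray('scene',a);o2,d2=ray('top',b)
    s=np.linalg.lstsq(np.c_[d1,-d2],o2-o1,rcond=None)[0]
    p,q=o1+s[0]*d1,o2+s[1]*d2; return (p+q)/2,np.linalg.norm(p-q)
def proj(c,X):
    p,f=K(c); x=np.array(p['R'])@np.array(X)+np.array(p['t']); return [f*x[0]/x[2]+p['cx'],f*x[1]/x[2]+p['cy']]
E
python3 - <<'E'
from h import *
np.set_printoptions(precision=1,suppress=True)
a=snapshot('scene');b=snapshot('top')
cv2.imwrite('pics/s0.png',a);cv2.imwrite('pics/t0.png',b)
for c in('scene','top'):
    print(c,camera_params(c)['vfov'],-np.array(camera_params(c)['R']).T@camera_params(c)['t'])
P={}
for l in ['sleeve','sleeve_axis','vblock','stop_face','stirrup_bar','clamp_knob']:
    for c in('scene','top'):
        P[l,c]=pinpoint(c,l); print(l,c,[(np.round(d['at'],1),round(d['conf'],2)) for d in P[l,c]][:3])
    if P[l,'scene'] and P[l,'top']: print('  tri',*tri(P[l,'scene'][0]['at'],P[l,'top'][0]['at']))
E
```

```text
scene 50.888881018180925 [-199.2 -619.4  588.8]
top 44.483885545417714 [ 219.5   67.1 1398.8]
sleeve scene [(array([192.5, 265.3]), 0.79), (array([207.5, 234.4]), 0.6)]
sleeve top [(array([244.8, 279.3]), 0.76), (array([198.9, 234.8]), 0.58)]
  tri [308.  167.8  -0.9] 11.156408972757365
sleeve_axis scene [(array([189.9, 254.1]), 0.72), (array([205.4, 227.6]), 0.68)]
sleeve_axis top [(array([239.8, 279.8]), 0.9), (array([201.3, 237.8]), 0.87)]
  tri [307.2 177.9  26.5] 6.425580657517307
vblock scene [(array([323.3, 283.8]), 0.66)]
vblock top [(array([340.2, 221.7]), 0.86)]
  tri [ 466.2 -103.3    0.5] 6.760445054954672
stop_face scene [(array([351.2, 280.3]), 0.73)]
stop_face top [(array([371.7, 223. ]), 0.69), (array([164.2, 281. ]), 0.63)]
  tri [ 452.9 -182.6   55.1] 12.881514811306143
stirrup_bar scene [(array([339.8, 258.3]), 0.97), (array([205.7, 226.1]), 0.68), (array([149. , 231.3]), 0.33)]
stirrup_bar top [(array([365.5, 218.6]), 0.85)]
  tri [ 453.6 -155.3   98. ] 1.599654342806796
clamp_knob scene [(array([342.4, 245.2]), 0.82)]
clamp_knob top [(array([362.5, 211.2]), 0.55), (array([362.8, 216.5]), 0.47)]
  tri [ 470.  -146.1  119. ] 4.061170185732262
```

View pics/s0.png

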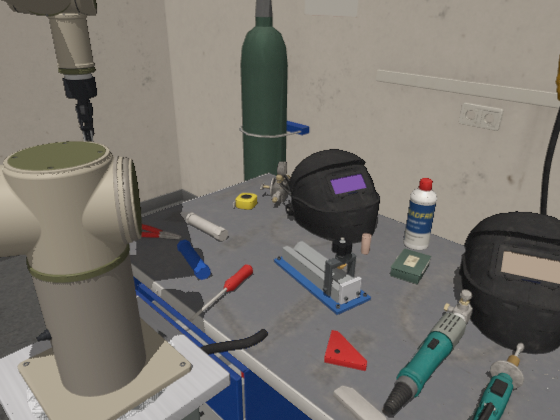

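View pics/t0.png

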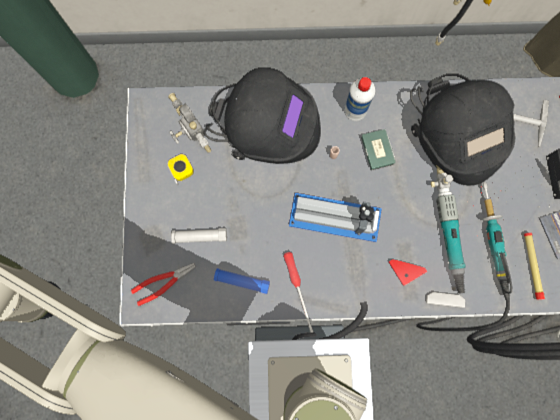

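Candidates shaped like the sleeve are the grey tube at scene (206,227) / top (199,235) and the blue tube at scene (192,260) / top (241,280). The grey one fits, because the task rules out blue. I'll confirm it in an enlarged crop and measure it and the V-block.

```bash
python3 - <<'E'
from h import *
np.set_printoptions(precision=1,suppress=True)
print(camera_params('top').keys(), [camera_params('top')[k] for k in ('cx','cy')])
a=cv2.imread('pics/s0.png');b=cv2.imread('pics/t0.png')
f=lambda i,x,y:cv2.resize(i[y:y+60,x:x+80],None,fx=5,fy=5,interpolation=cv2.INTER_CUBIC)
f2=lambda i,x,y:cv2.resize(i[y:y+75,x:x+100],None,fx=4,fy=4,interpolation=cv2.INTER_CUBIC)
cv2.imwrite('pics/c0.png',np.vstack([np.hstack([f(a,165,198),f(b,160,205)]),np.hstack([f2(a,272,232),f2(b,286,180)])]))
S={}
for c,g in (('scene',(206,227)),('top',(199,236))):
    m=min(masks_of(c,'sleeve'),key=lambda d:np.hypot(*(np.array(d['at'])-g)))
    px=m['pixels'].astype(np.uint8); ys,xs=np.nonzero(px)
    r=cv2.minAreaRect(np.c_[xs,ys].astype(np.float32)); bx=cv2.boxPoints(r); print(c,m['conf'],len(xs),r)
    q=np.c_[xs,ys]; mu=q.mean(0); w,v=np.linalg.eigh(np.cov((q-mu).T)); d=v[:,1]; s=(q-mu)@d; 
    S[c]=[mu+d*s.min(),mu+d*s.max()]; S[c].sort(key=lambda p:p[0])
    print(S[c])
e=[atz('top',p,18) for p in S['top']]; print('sleeve ends z18',e,np.linalg.norm(e[0]-e[1]),(e[0]+e[1])/2,np.degrees(np.arctan2(*(e[0]-e[1])[[0,1]])))
for i in(0,1): print('tri',tri(S['scene'][i],S['top'][i]))
hsv=cv2.cvtColor(b,cv2.COLOR_BGR2HSV)
m=cv2.inRange(hsv,(100,120,60),(125,255,255)); m[:185]=0;m[250:]=0;m[:,:280]=0;m[:,390:]=0
ys,xs=np.nonzero(m); r=cv2.minAreaRect(np.c_[xs,ys].astype(np.float32)); print(r)
B=np.array([atz('top',p,10) for p in cv2.boxPoints(r)]); print(B,B.mean(0),[np.linalg.norm(B[i]-B[i-1]) for i in range(4)])
E
```

```text
dict_keys(['vfov', 'cx', 'cy', 'R', 't']) [281.38150577822506, 208.82945599334542]
scene 0.69 543 ((206.1999969482422, 226.6000213623047), (45.615779876708984, 13.416406631469727), 26.56505012512207)
[array([186.1, 215.6]), array([226.5, 237.1])]
top 0.6 652 ((198.06918334960938, 234.86781311035156), (12.176836013793945, 56.18370056152344), 87.87889862060547)
[array([170. , 236.1]), array([226.2, 234.1])]
sleeve ends z18 [array([433.3, 365.1,  18. ]), array([434.9, 212.6,  18. ])] 152.44784278800986 [434.1 288.9  18. ] -0.6038041756626206
tri (array([428.2, 366.9,  22. ]), np.float64(10.425969833433616))
tri (array([439.1, 211.9,   7.7]), np.float64(6.345725200993539))
((335.0989074707031, 216.79246520996094), (88.81887817382812, 33.984859466552734), 10.366323471069336)
[[ 455.2   42.8   10. ]
 [ 548.9   23.1   10. ]
 [ 497.1 -216.6   10. ]
 [ 404.7 -193.8   10. ]] [476.5 -86.1  10. ] [np.float64(241.96605124084402), np.float64(95.734267683494), np.float64(245.17638349563305), np.float64(95.15875620455823)]
```

View pics/c0.png

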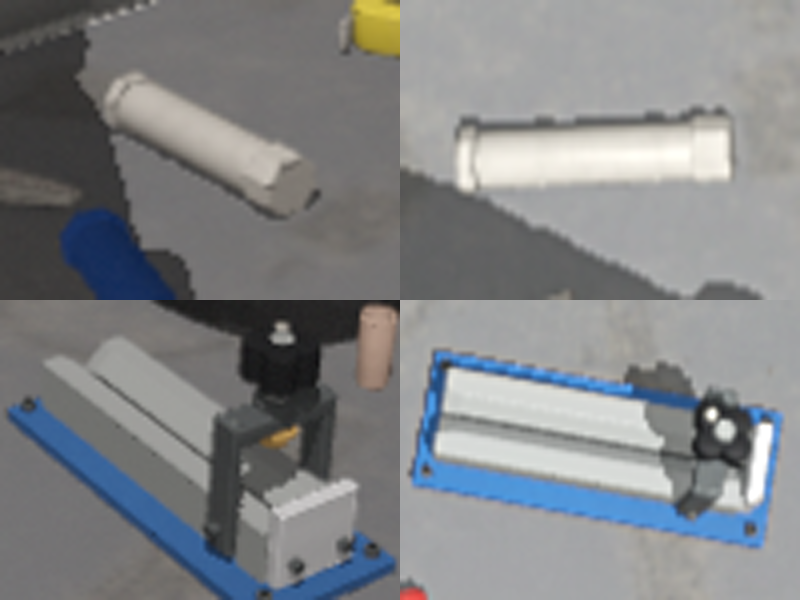

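The crop confirms the grey sleeve, with its wide collar at the right-hand end in the top view. Next come the groove line, stop and knob.

```bash
python3 - <<'E'
from h import *
np.set_printoptions(precision=1,suppress=True)
b=cv2.imread('pics/t0.png')
T=lambda x,y:(286+(x-400)/4-.375,180+(y-300)/4-.375)
for n,p,z in [('gr1',(443,415),32),('gr2',(690,457),32),('endA',(448,370),43),('endB',(435,457),43),('stopA',(754,425),58),('stopB',(743,505),58),('plTL',(433,350),10),('plBL',(413,484),10),('plTR',(783,412),10),('plBR',(766,547),10),('knobtop',(723,430),137)]:
    print(n,atz('top',T(*p),z))
c=b[195:240,340:400]; cv2.imwrite('pics/k0.png',cv2.resize(c,None,fx=12,fy=12,interpolation=cv2.INTER_CUBIC))
E
```

```text
gr1 [498.1  20.1  32. ]
gr2 [ 464.6 -146.    32. ]
endA [526.9  16.   43. ]
endB [467.3  26.7  43. ]
stopA [ 480.5 -185.7   58. ]
stopB [ 426.9 -175.1   58. ]
plTL [548.9  24.7  10. ]
plBL [454.9  41.4  10. ]
plTR [ 498.4 -215.3   10. ]
plBR [ 405.  -197.6   10. ]
knobtop [ 462.4 -151.2  137. ]
```

View pics/k0.png

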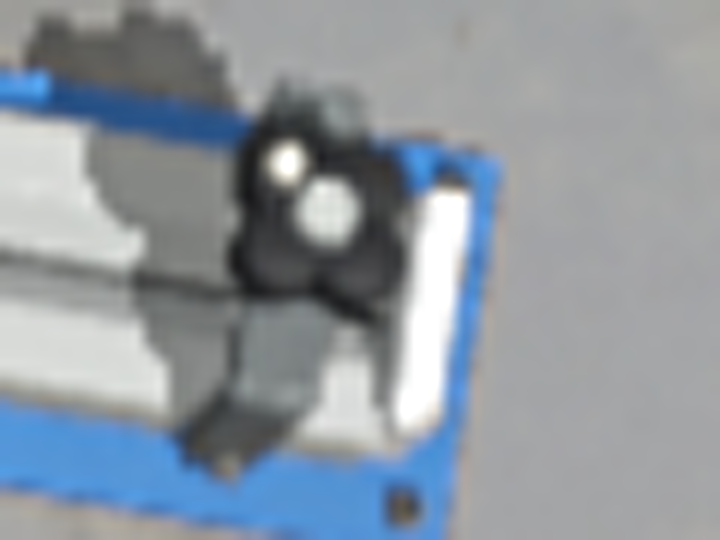

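The sleeve's middle is about (434, 288), lying along world y. The V-block origin is about (472, -109), with yaw about -11.4°. In the crop the knob's sides are nearly square to the block (white dot at (287,162), screw end at (328,212)).

```bash
cat >> h.py <<'E'
from scipy.spatial.transform import Rotation as Ro
def go(x,y,z,yaw=None,base=None):
    """numbers for tool-down pose with closing line (tool y) at world angle yaw"""
    s=sense(); p=np.array(base[:3] if base else s['tool_pos']); R=Ro.from_euler('xyz',s['tcp_rot'],degrees=True)
    y0=np.degrees(np.arctan2(*R.as_matrix()[[1,0],1])); 
    d=R.inv().apply(np.array([x,y,z])-p)/200
    a=np.zeros(3)
    if yaw is not None:
        k=(yaw-y0+90)%180-90
        t=np.radians(y0+k); Y=np.array([np.cos(t),np.sin(t),0]);Z=np.array([0,0,-1.]);M=np.c_[np.cross(Y,Z),Y,Z]
        a=(R.inv()*Ro.from_matrix(M)).as_rotvec(degrees=True)/180
    print('t',round(s['time'],2),'pos',np.round(s['tool_pos'],1),'rot',np.round(s['tcp_rot'],2),'yawline',round(y0,1),'j6',round(s['joint_pos'][5],1),'dp',np.round(d,4),'ang',np.round(a,4))
E
python3 - <<'E'
from h import *
go(434,326,120,0.6)
print(sense())
E
```

```text
t 0.8 pos [259.7 540.9 231.3] rot [-180.     -0.    154.34] yawline 64.3 j6 -4.9 dp [-1.2505 -0.5911  0.5565] ang [-0.     -0.      0.3541]
{'time': 0.8, 'joint_pos': array([ 5.94499450e+01,  7.47011187e+00,  8.52662591e+01,  2.82785822e-03,
        8.72655065e+01, -4.89274520e+00]), 'qd': array([-0.00592251,  0.09895829,  0.01100234,  0.02283458, -0.01300261,
        0.01801218]), 'joint_efforts': array([ 2.79373744e-03, -5.69281805e+01, -5.00822103e+01, -7.05173852e-05,
        1.57025472e-03, -1.37895822e-05]), 'tool_pos': array([259.749417  , 540.85248024, 231.31800917]), 'tcp_rot': array([-1.79998370e+02, -2.97447346e-03,  1.54342555e+02]), 'ft_force': array([-0.16379525,  1.0121414 , -0.79920936]), 'wrist_torque': array([-0.06687353, -0.05145485,  0.01416811]), 'grip_force': 0.0, 'finger_gap': 85.49829902209224}
```

>>> {"fn": "step_arm", "kwargs": {"targets": [{"dp":[-0.12,-0.06,0.05],"angular":[0,0,0.04],"fingers":0.2},{"dp":[-0.25,-0.12,0.1],"angular":[0,0,0.09],"fingers":0.2},{"dp":[-0.38,-0.18,0.15],"angular":[0,0,0.14],"fingers":0.2},{"dp":[-0.5,-0.24,0.2],"angular":[0,0,0.19],"fingers":0.2},{"dp":[-0.63,-0.3,0.25],"angular":[0,0,0.24],"fingers":0.2},{"dp":[-0.76,-0.36,0.3],"angular":[0,0,0.29],"fingers":0.2},{"dp":[-0.88,-0.42,0.35],"angular":[0,0,0.33],"fingers":0.2},{"dp":[-1,-0.47,0.4],"angular":[0,0,0.354],"fingers":0.2}], "newtons": 60}}

```text
time: 1.8
tool_pos: [399.9, 368.8, 151.1]
tcp_rot: [180.0, -0.0, 90.4]
ft_force: [0.1, 1.5, 0.5]
finger_gap: 68.0
grip_force: 0.0
```

```bash
python3 - <<'E'
from h import *
go(434.4,326,90,0.6)
E
```

```text
t 1.8 pos [399.9 368.8 151.1] rot [ 1.7999e+02 -1.0000e-02  9.0430e+01] yawline 0.4 j6 36.9 dp [-0.2152  0.1708  0.3056] ang [ 0.0001 -0.     -0.0009]
```

>>> {"fn": "step_arm", "kwargs": {"targets": [{"dp":[-0.06,0.05,0.07],"fingers":0.2},{"dp":[-0.12,0.1,0.15],"fingers":0.2},{"dp":[-0.17,0.14,0.24],"fingers":0.2},{"dp":[-0.215,0.171,0.34],"fingers":0.2},{"dp":[-0.215,0.171,0.42],"fingers":0.2},{"dp":[-0.215,0.171,0.455],"fingers":0.2},{"dp":[-0.215,0.171,0.455],"fingers":0.2},{"dp":[-0.215,0.171,0.455],"fingers":0.2}]}}

```text
validation failed for argument at $.ta...
```

```bash
python3 - <<'E'
from h import *
a=snapshot('scene');b=snapshot('top')
f=lambda i,x,y:cv2.resize(i[y:y+120,x:x+80],None,fx=5,fy=5,interpolation=cv2.INTER_CUBIC)
cv2.imwrite('pics/g0.png',np.hstack([f(a,160,150),f(b,150,175)]))
go(434.4,326,6,0.6)
E
```

```text
t 1.9 pos [400.1 367.4 150. ] rot [-1.7994e+02  1.0000e-01  9.0400e+01] yawline 0.4 j6 36.8 dp [-0.2069  0.1707  0.7204] ang [-0.0004  0.0006 -0.0011]
```

View pics/g0.png

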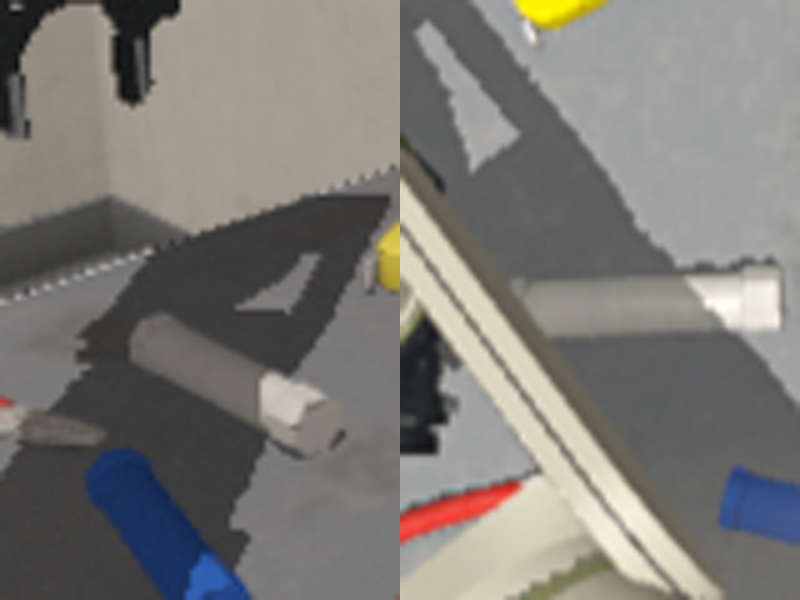

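The call was refused because "angular" is required, so the hand hasn't moved. The pictures show it still above and behind the untouched sleeve. I'll repeat the move with it.

>>> {"fn": "step_arm", "kwargs": {"targets": [{"dp":[-0.06,0.05,0.07],"angular":[0,0,0],"fingers":0.2},{"dp":[-0.12,0.1,0.15],"angular":[0,0,0],"fingers":0.2},{"dp":[-0.17,0.14,0.24],"angular":[0,0,0],"fingers":0.2},{"dp":[-0.21,0.171,0.34],"angular":[0,0,0],"fingers":0.2},{"dp":[-0.21,0.171,0.42],"angular":[0,0,0],"fingers":0.2},{"dp":[-0.21,0.171,0.455],"angular":[0,0,0],"fingers":0.2},{"dp":[-0.21,0.171,0.455],"angular":[0,0,0],"fingers":0.2},{"dp":[-0.21,0.171,0.455],"angular":[0,0,0],"fingers":0.2}]}}

```text
time: 2.9
tool_pos: [434.3, 328.5, 61.1]
tcp_rot: [179.9, -0.0, 90.7]
ft_force: [0.3, 0.6, 0.6]
finger_gap: 68.3
grip_force: 0.0
```

```bash
python3 - <<'E'
from h import *
a=snapshot('scene')
f=lambda i,x,y:cv2.resize(i[y:y+80,x:x+100],None,fx=7,fy=7,interpolation=cv2.INTER_CUBIC)
cv2.imwrite('pics/g1.png',f(a,150,165))
go(434.4,326,6,0.6)
E
```

```text
t 2.95 pos [434.5 328.5  61.2] rot [ 1.7992e+02 -5.0000e-02  9.0650e+01] yawline 0.7 j6 31.0 dp [-0.013  -0.001   0.2762] ang [ 0.0004 -0.0003  0.0003]
```

View pics/g1.png

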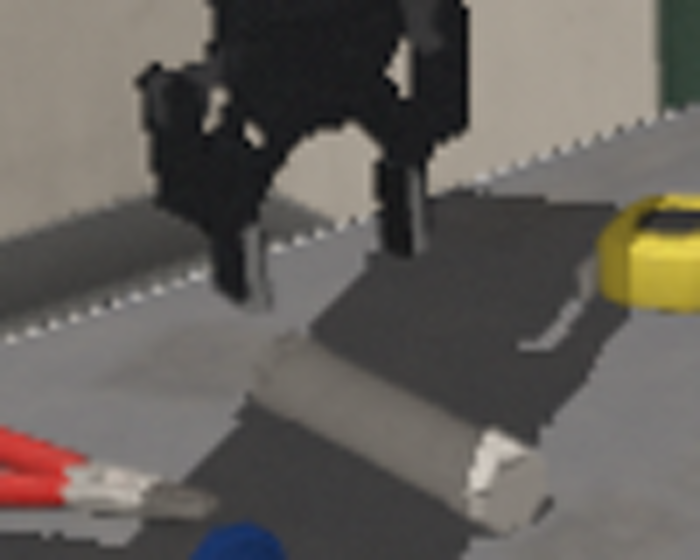

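The picture shows the two fingers straddling the far end of the grey sleeve (tips at crop (240,300) and (400,250)), in line with its axis. I'll descend and grip.

>>> {"fn": "step_arm", "kwargs": {"targets": [{"dp":[-0.01,0,0.08],"angular":[0,0,0],"fingers":0.2},{"dp":[-0.01,0,0.16],"angular":[0,0,0],"fingers":0.2},{"dp":[-0.01,0,0.24],"angular":[0,0,0],"fingers":0.2},{"dp":[-0.01,0,0.275],"angular":[0,0,0],"fingers":0.2},{"dp":[-0.01,0,0.275],"angular":[0,0,0],"fingers":0.4},{"dp":[-0.01,0,0.275],"angular":[0,0,0],"fingers":0.6},{"dp":[-0.01,0,0.275],"angular":[0,0,0],"fingers":0.8},{"dp":[-0.01,0,0.275],"angular":[0,0,0],"fingers":1}], "newtons": 60}}

```text
time: 3.95
tool_pos: [434.5, 326.3, 6.2]
tcp_rot: [179.9, -0.0, 90.6]
ft_force: [-1.8, -0.8, 5.3]
finger_gap: 29.4
grip_force: 59.6
```

>>> {"fn": "step_arm", "kwargs": {"targets": [{"dp":[0,0,0],"angular":[0,0,0],"fingers":1},{"dp":[0,0,0],"angular":[0,0,0],"fingers":1},{"dp":[0,0,0],"angular":[0,0,0],"fingers":1},{"dp":[0,0,0],"angular":[0,0,0],"fingers":1},{"dp":[0,0,-0.05],"angular":[0,0,0],"fingers":1},{"dp":[0,0,-0.1],"angular":[0,0,0],"fingers":1},{"dp":[0,0,-0.2],"angular":[0,0,0],"fingers":1},{"dp":[0,0,-0.3],"angular":[0,0,0],"fingers":1}]}}

```text
time: 4.95
tool_pos: [433.8, 325.7, 66.1]
tcp_rot: [-180.0, 0.0, 90.6]
ft_force: [0.5, 0.4, -4.1]
finger_gap: 29.2
grip_force: 59.6
```

```bash
python3 - <<'E'
from h import *
s=sense();print(s['ft_force'],s['wrist_torque'],s['finger_gap'],s['grip_force'])
go(471.7+.198*86,-108.9+.98*86,95,-11.4)
E
```

```text
[ 0.50629474  0.43718705 -4.11384752] [0.16729279 0.02490618 0.04261811] 29.173827584456877 59.618775844573975
t 4.95 pos [433.8 325.7  66.1] rot [-1.7998e+02  1.0000e-02  9.0620e+01] yawline 0.6 j6 30.9 dp [-1.7547  0.2554 -0.1444] ang [-0.0001  0.0001  0.0668]
```

>>> {"fn": "step_arm", "kwargs": {"targets": [{"dp":[-0.06,0.01,-0.06],"angular":[0,0,0],"fingers":1},{"dp":[-0.16,0.025,-0.12],"angular":[0,0,0.005],"fingers":1},{"dp":[-0.28,0.045,-0.18],"angular":[0,0,0.015],"fingers":1},{"dp":[-0.42,0.065,-0.2],"angular":[0,0,0.025],"fingers":1},{"dp":[-0.56,0.085,-0.2],"angular":[0,0,0.04],"fingers":1},{"dp":[-0.7,0.105,-0.2],"angular":[0,0,0.05],"fingers":1},{"dp":[-0.82,0.12,-0.2],"angular":[0,0,0.06],"fingers":1},{"dp":[-0.9,0.13,-0.2],"angular":[0,0,0.067],"fingers":1}]}}

```text
time: 5.95
tool_pos: [461.8, 144.5, 105.2]
tcp_rot: [-180.0, 0.0, 78.5]
ft_force: [0.3, 0.3, -3.5]
finger_gap: 29.1
grip_force: 59.6
```

```bash
python3 - <<'E'
from h import *
go(471.7+.198*88,-108.9+.98*88,85,-11.4)
E
```

```text
t 5.95 pos [461.8 144.5 105.2] rot [-1.7998e+02  2.0000e-02  7.8450e+01] yawline -11.5 j6 22.9 dp [-0.7917  0.3014  0.1011] ang [-0.0001  0.0001 -0.0008]
```

>>> {"fn": "step_arm", "kwargs": {"targets": [{"dp":[-0.05,0.03,0],"angular":[0,0,0],"fingers":1},{"dp":[-0.15,0.07,0],"angular":[0,0,0],"fingers":1},{"dp":[-0.28,0.13,0.01],"angular":[0,0,0],"fingers":1},{"dp":[-0.42,0.19,0.02],"angular":[0,0,0],"fingers":1},{"dp":[-0.56,0.24,0.03],"angular":[0,0,0],"fingers":1},{"dp":[-0.68,0.28,0.05],"angular":[0,0,0],"fingers":1},{"dp":[-0.76,0.3,0.08],"angular":[0,0,0],"fingers":1},{"dp":[-0.79,0.301,0.1],"angular":[0,0,0],"fingers":1}]}}

```text
time: 6.95
tool_pos: [489.4, -21.1, 84.7]
tcp_rot: [-180.0, -0.0, 78.5]
ft_force: [-0.6, -0.4, -3.9]
finger_gap: 29.0
grip_force: 59.7
```

```bash
python3 - <<'E'
from h import *
a=snapshot('scene');b=snapshot('top')
f=lambda i,x,y:cv2.resize(i[y:y+100,x:x+80],None,fx=5,fy=5,interpolation=cv2.INTER_CUBIC)
cv2.imwrite('pics/g2.png',np.hstack([f(a,285,215),f(b,300,165)]))
go(471.7+.198*88,-108.9+.98*88,45,-11.4)
E
```

```text
t 7.05 pos [488.9 -20.5  84.4] rot [-1.799e+02 -1.000e-02  7.854e+01] yawline -11.5 j6 3.0 dp [-0.0103  0.0035  0.1972] ang [-0.0005 -0.     -0.0003]
```

View pics/g2.png

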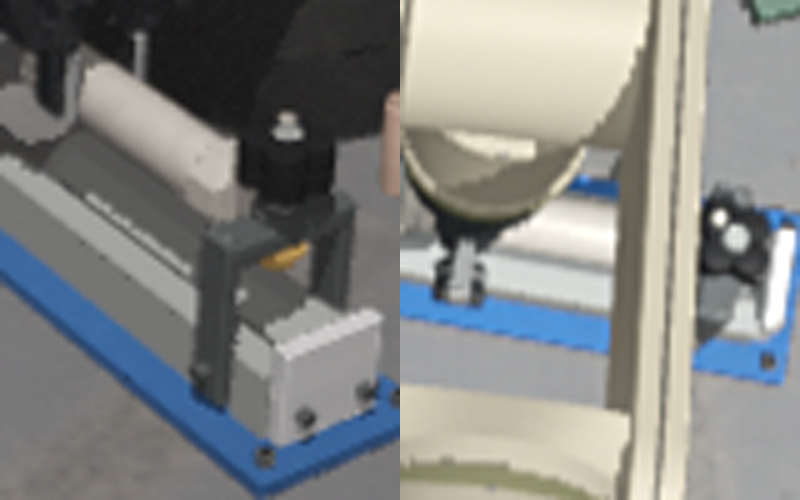

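The sleeve hangs level over the groove, parallel to it, with its end short of the stirrup. I'll lower it.

>>> {"fn": "step_arm", "kwargs": {"targets": [{"dp":[-0.01,0,0.03],"angular":[0,0,0],"fingers":1},{"dp":[-0.01,0,0.06],"angular":[0,0,0],"fingers":1},{"dp":[-0.01,0,0.09],"angular":[0,0,0],"fingers":1},{"dp":[-0.01,0,0.12],"angular":[0,0,0],"fingers":1},{"dp":[-0.01,0,0.14],"angular":[0,0,0],"fingers":1},{"dp":[-0.01,0,0.155],"angular":[0,0,0],"fingers":1},{"dp":[-0.01,0,0.165],"angular":[0,0,0],"fingers":1},{"dp":[-0.01,0,0.17],"angular":[0,0,0],"fingers":1}]}}

```text
time: 8.05
tool_pos: [489.3, -22.6, 51.3]
tcp_rot: [180.0, 0.0, 78.6]
ft_force: [-0.1, -0.5, -4.0]
finger_gap: 29.3
grip_force: 59.7
```

```bash
python3 - <<'E'
from h import *
s=sense();print(s['ft_force'],s['wrist_torque'])
go(471.7+.198*88,-108.9+.98*88,43,-11.4)
E
```

```text
[-0.13311493 -0.51827809 -3.95276129] [0.21953407 0.0053036  0.01120182]
t 8.05 pos [489.3 -22.6  51.3] rot [179.99   0.    78.56] yawline -11.4 j6 2.8 dp [-0.0004 -0.0009  0.0414] ang [ 0.      0.     -0.0002]
```

>>> {"fn": "step_arm", "kwargs": {"targets": [{"dp":[0,0,0.005],"angular":[0,0,0],"fingers":1},{"dp":[0,0,0.01],"angular":[0,0,0],"fingers":1},{"dp":[0,0,0.015],"angular":[0,0,0],"fingers":1},{"dp":[0,0,0.02],"angular":[0,0,0],"fingers":1},{"dp":[0,0,0.025],"angular":[0,0,0],"fingers":1},{"dp":[0,0,0.03],"angular":[0,0,0],"fingers":1},{"dp":[0,0,0.033],"angular":[0,0,0],"fingers":1},{"dp":[0,0,0.033],"angular":[0,0,0],"fingers":1}]}}

```text
time: 9.05
tool_pos: [489.3, -22.6, 44.7]
tcp_rot: [180.0, 0.0, 78.6]
ft_force: [0.3, -0.6, -4.9]
finger_gap: 29.1
grip_force: 59.7
```

```bash
python3 - <<'E'
from h import *
s=sense();print(s['ft_force'],s['wrist_torque'])
E
```

```text
[ 0.31852449 -0.58825051 -4.8566594 ] [ 0.11610095 -0.04453528  0.02205344]
```

>>> {"fn": "step_arm", "kwargs": {"targets": [{"dp":[0,0,0.003],"angular":[0,0,0],"fingers":1},{"dp":[0,0,0.006],"angular":[0,0,0],"fingers":1},{"dp":[0,0,0.009],"angular":[0,0,0],"fingers":1},{"dp":[0,0,0.011],"angular":[0,0,0],"fingers":1},{"dp":[0,0,0.013],"angular":[0,0,0],"fingers":1},{"dp":[0,0,0.014],"angular":[0,0,0],"fingers":1},{"dp":[0,0,0.015],"angular":[0,0,0],"fingers":1},{"dp":[0,0,0.015],"angular":[0,0,0],"fingers":1}]}}

```text
time: 10.05
tool_pos: [490.4, -22.6, 43.0]
tcp_rot: [179.9, -0.0, 78.5]
ft_force: [-1.3, 0.6, 8.4]
finger_gap: 29.2
grip_force: 61.1
```

```bash
python3 - <<'E'
from h import *
s=sense();print(s['ft_force'],s['wrist_torque'])
E
```

```text
[-1.27267227  0.6211755   8.38437954] [ 0.15480772  0.33279021 -0.35879738]
```

>>> {"fn": "step_arm", "kwargs": {"targets": [{"dp":[0,0,0],"angular":[0,0,0],"fingers":0.5},{"dp":[0,0,0],"angular":[0,0,0],"fingers":0.3},{"dp":[0,0,0],"angular":[0,0,0],"fingers":0.2},{"dp":[0,0,-0.01],"angular":[0,0,0],"fingers":0.2},{"dp":[0.04,0,-0.02],"angular":[0,0,0],"fingers":0.2},{"dp":[0.12,0,-0.03],"angular":[0,0,0],"fingers":0.2},{"dp":[0.22,0,-0.045],"angular":[0,0,0],"fingers":0.2},{"dp":[0.32,0,-0.045],"angular":[0,0,0],"fingers":0.2}]}}

```text
time: 11.05
tool_pos: [502.5, 41.8, 51.2]
tcp_rot: [180.0, -0.0, 78.6]
ft_force: [0.1, 0.6, 0.2]
finger_gap: 68.4
grip_force: 0.0
```

```bash
python3 - <<'E'
from h import *
np.set_printoptions(precision=1,suppress=True)
s=sense();print(s['ft_force'])
a=snapshot('scene')
cv2.imwrite('pics/g3.png',cv2.resize(a[215:315,255:375],None,fx=6,fy=6,interpolation=cv2.INTER_CUBIC))
go(471.7+.198*150,-108.9+.98*150,50,-11.4)
E
```

```text
[0.1 0.6 0.2]
t 11.1 pos [502.7  43.8  51.2] rot [180.   -0.1  78.6] yawline -11.4 j6 10.4 dp [-0. -0.  0.] ang [ 0. -0.  0.]
```

View pics/g3.png

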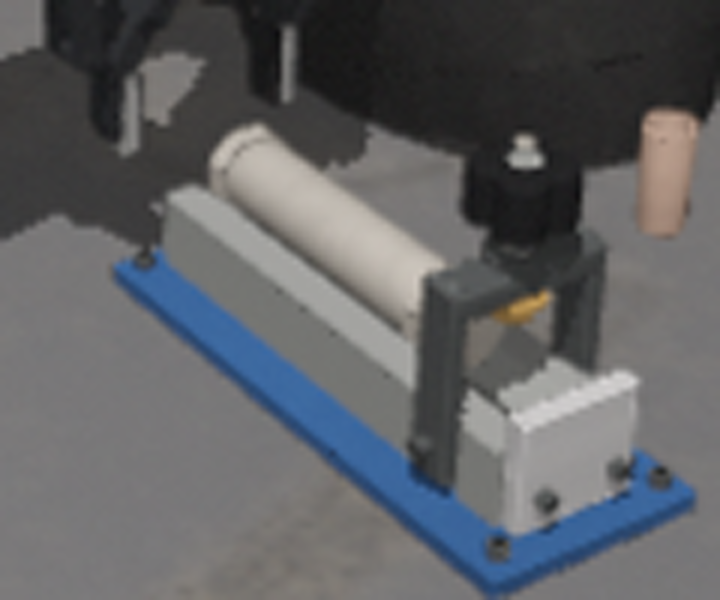

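The sleeve is seated in the groove, short of the stirrup, and the open fingers are clear beyond its +y end. I'll shut the fingers and push it along.

>>> {"fn": "step_arm", "kwargs": {"targets": [{"dp":[0,0,0],"angular":[0,0,0],"fingers":0.6},{"dp":[0,0,0],"angular":[0,0,0],"fingers":1},{"dp":[0,0,0],"angular":[0,0,0],"fingers":1},{"dp":[0,0,0],"angular":[0,0,0],"fingers":1},{"dp":[0,0,0],"angular":[0,0,0],"fingers":1},{"dp":[-0.02,0,0],"angular":[0,0,0],"fingers":1},{"dp":[-0.05,0,0],"angular":[0,0,0],"fingers":1},{"dp":[-0.08,0,0],"angular":[0,0,0],"fingers":1}]}}

```text
time: 12.1
tool_pos: [498.7, 24.0, 50.7]
tcp_rot: [-180.0, 0.0, 78.6]
ft_force: [-0.4, -0.3, -0.1]
finger_gap: 0.1
grip_force: 0.0
```

>>> {"fn": "step_arm", "kwargs": {"targets": [{"dp":[-0.03,0,0],"angular":[0,0,0],"fingers":1},{"dp":[-0.06,0,0],"angular":[0,0,0],"fingers":1},{"dp":[-0.09,0,0],"angular":[0,0,0],"fingers":1},{"dp":[-0.12,0,0],"angular":[0,0,0],"fingers":1},{"dp":[-0.14,0,0],"angular":[0,0,0],"fingers":1},{"dp":[-0.16,0,0],"angular":[0,0,0],"fingers":1},{"dp":[-0.18,0,0],"angular":[0,0,0],"fingers":1},{"dp":[-0.2,0,0],"angular":[0,0,0],"fingers":1}]}}

```text
time: 13.1
tool_pos: [490.6, -14.6, 50.7]
tcp_rot: [-180.0, -0.0, 78.6]
ft_force: [-2.5, 4.8, 2.5]
finger_gap: -0.0
grip_force: 2.6
```

```bash
python3 - <<'E'
from h import *
s=sense();print(s['ft_force'])
go(471.7+.198*83,-108.9+.98*83,50,-11.4)
E
```

```text
[-2.51057937  4.76556372  2.51907084]
t 13.1 pos [490.6 -14.6  50.7] rot [-1.7997e+02 -3.0000e-02  7.8570e+01] yawline -11.4 j6 3.7 dp [-0.0658  0.0006  0.0034] ang [-0.0002 -0.0001 -0.0002]
```

>>> {"fn": "step_arm", "kwargs": {"targets": [{"dp":[-0.015,0,0],"angular":[0,0,0],"fingers":1},{"dp":[-0.03,0,0],"angular":[0,0,0],"fingers":1},{"dp":[-0.04,0,0],"angular":[0,0,0],"fingers":1},{"dp":[-0.047,0,0],"angular":[0,0,0],"fingers":1},{"dp":[-0.054,0,0],"angular":[0,0,0],"fingers":1},{"dp":[-0.06,0,0],"angular":[0,0,0],"fingers":1},{"dp":[-0.065,0,0],"angular":[0,0,0],"fingers":1},{"dp":[-0.07,0,0],"angular":[0,0,0],"fingers":1}]}}

```text
time: 14.1
tool_pos: [487.7, -28.1, 50.7]
tcp_rot: [-180.0, -0.0, 78.6]
ft_force: [-1.6, 6.8, 3.3]
finger_gap: -0.3
grip_force: 2.9
```

```bash
python3 - <<'E'
from h import *
s=sense();print(s['ft_force'])
go(471.7+.198*83,-108.9+.98*83,50,-11.4)
E
```

```text
[-1.6397181   6.80989734  3.27649483]
t 14.1 pos [487.7 -28.1  50.7] rot [-1.7995e+02 -4.0000e-02  7.8570e+01] yawline -11.4 j6 2.1 dp [0.0032 0.0014 0.0033] ang [-0.0003 -0.0002 -0.0002]
```

Still only sliding force, so I'll keep going a little at a time until the stop is felt.

>>> {"fn": "step_arm", "kwargs": {"targets": [{"dp":[-0.004,0,0],"angular":[0,0,0],"fingers":1},{"dp":[-0.008,0,0],"angular":[0,0,0],"fingers":1},{"dp":[-0.012,0,0],"angular":[0,0,0],"fingers":1},{"dp":[-0.015,0,0],"angular":[0,0,0],"fingers":1},{"dp":[-0.018,0,0],"angular":[0,0,0],"fingers":1},{"dp":[-0.02,0,0],"angular":[0,0,0],"fingers":1},{"dp":[-0.02,0,0],"angular":[0,0,0],"fingers":1},{"dp":[-0.02,0,0],"angular":[0,0,0],"fingers":1}]}}

```text
time: 15.1
tool_pos: [487.7, -28.3, 50.8]
tcp_rot: [-180.0, -0.4, 78.6]
ft_force: [2.5, 26.1, 1.7]
finger_gap: -0.5
grip_force: 12.9
```

```bash
python3 - <<'E'
from h import *
s=sense();print(s['ft_force'])
go(471.7+.198*83,-108.9+.98*83,50,-11.4)
E
```

```text
[ 2.4854944  26.11793316  1.67733489]
t 15.1 pos [487.7 -28.3  50.8] rot [-179.97   -0.39   78.59] yawline -11.4 j6 1.6 dp [0.0041 0.0015 0.0039] ang [-0.0002 -0.0022 -0.    ]
```

The stop is felt: 26 N with no further travel, at about the expected place. I'll back off, lift and go above the knob, turning the wrist back 90° to leave room for clockwise travel.

>>> {"fn": "step_arm", "kwargs": {"targets": [{"dp":[0.02,0,0],"angular":[0,0,0],"fingers":1},{"dp":[0.05,0,-0.03],"angular":[0,0,0],"fingers":1},{"dp":[0.05,0,-0.13],"angular":[0,0,0],"fingers":1},{"dp":[0.05,0,-0.25],"angular":[0,0,-0.04],"fingers":1},{"dp":[0.05,0,-0.37],"angular":[0,0,-0.09],"fingers":0.7},{"dp":[0.05,0,-0.48],"angular":[0,0,-0.14],"fingers":0.3},{"dp":[0.05,0,-0.56],"angular":[0,0,-0.19],"fingers":0.2},{"dp":[0.05,0,-0.6],"angular":[0,0,-0.24],"fingers":0.2}]}}

```text
time: 16.1
tool_pos: [490.0, -23.3, 172.6]
tcp_rot: [179.9, 0.1, 122.0]
ft_force: [0.1, -0.2, -0.6]
finger_gap: 68.6
grip_force: 0.0
```

```bash
python3 - <<'E'
from h import *
np.set_printoptions(precision=1,suppress=True)
a=snapshot('scene');b=snapshot('top')
cv2.imwrite('pics/top4.png',b)
for l in ['clamp_knob','stirrup_bar','sleeve_axis']:
    P={c:pinpoint(c,l) for c in('scene','top')}
    print(l,[[(np.round(d['at'],1),round(d['conf'],2)) for d in P[c]][:3] for c in P])
print(proj('scene',(463,-152,123)),proj('top',(463,-152,123)))
f=lambda i,x,y:cv2.resize(i[y:y+60,x:x+50],None,fx=8,fy=8,interpolation=cv2.INTER_CUBIC)
cv2.imwrite('pics/g4.png',np.hstack([f(a,318,230),f(b,335,185)]))
go(463,-152,165,78.6)
E
```

```text
clamp_knob [[(array([343.3, 248.7]), 0.87)], [(array([361.5, 210.7]), 0.57)]]
stirrup_bar [[(array([341.2, 256.3]), 0.56)], [(array([365.8, 216.1]), 0.72), (array([406.2, 266.5]), 0.68)]]
sleeve_axis [[(array([327.6, 262.8]), 0.9), (array([188.6, 256.2]), 0.72)], [(array([241. , 282.6]), 0.86), (array([347. , 214.7]), 0.71)]]
[np.float64(341.7683918161764), np.float64(245.9287402638769)] [np.float64(365.77434900327097), np.float64(212.95924217904707)]
t 16.5 pos [488.9 -22.6 170.1] rot [-179.9   -0.   121.7] yawline 31.7 j6 -40.3 dp [-0.5 -0.4  0. ] ang [-0.  -0.  -0.3]
```

View pics/g4.png

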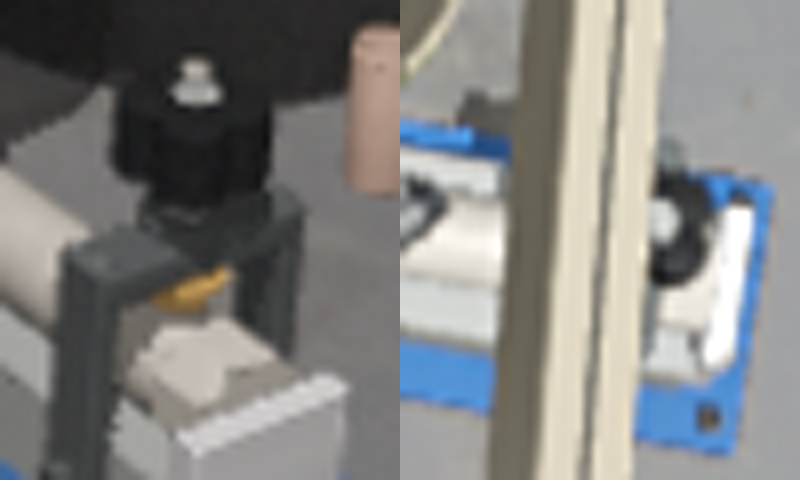

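The sleeve is home at the stop. The knob centre in both views, scene (342,246) and top (366,213), matches (463, -152, 123). I'll move above it.

>>> {"fn": "step_arm", "kwargs": {"targets": [{"dp":[-0.04,-0.04,0],"angular":[0,0,-0.04],"fingers":0.2},{"dp":[-0.12,-0.11,0],"angular":[0,0,-0.08],"fingers":0.2},{"dp":[-0.21,-0.2,0],"angular":[0,0,-0.13],"fingers":0.2},{"dp":[-0.3,-0.28,0],"angular":[0,0,-0.18],"fingers":0.2},{"dp":[-0.38,-0.36,0],"angular":[0,0,-0.22],"fingers":0.2},{"dp":[-0.44,-0.41,0],"angular":[0,0,-0.25],"fingers":0.2},{"dp":[-0.48,-0.448,0],"angular":[0,0,-0.26],"fingers":0.2},{"dp":[-0.483,-0.45,0],"angular":[0,0,-0.26],"fingers":0.2}]}}

```text
time: 17.5
tool_pos: [463.3, -152.6, 170.3]
tcp_rot: [180.0, -0.0, 168.4]
ft_force: [-0.1, 0.7, 0.4]
finger_gap: 68.1
grip_force: 0.0
```

```bash
python3 - <<'E'
from h import *
go(463,-152,105,78.6)
print(sense()['wrist_torque'])
E
```

```text
t 17.5 pos [ 463.3 -152.6  170.3] rot [ 1.8000e+02 -4.0000e-02  1.6843e+02] yawline 78.4 j6 -102.7 dp [0.0016 0.0025 0.3266] ang [ 0.     -0.0002 -0.001 ]
[ 0.05131984  0.05047969 -0.00095429]
```

>>> {"fn": "step_arm", "kwargs": {"targets": [{"dp":[0,0,0.08],"angular":[0,0,0],"fingers":0.2},{"dp":[0,0,0.17],"angular":[0,0,0],"fingers":0.2},{"dp":[0,0,0.25],"angular":[0,0,0],"fingers":0.2},{"dp":[0,0,0.31],"angular":[0,0,0],"fingers":0.2},{"dp":[0,0,0.327],"angular":[0,0,0],"fingers":0.2},{"dp":[0,0,0.327],"angular":[0,0,0],"fingers":0.35},{"dp":[0,0,0.327],"angular":[0,0,0],"fingers":0.5},{"dp":[0,0,0.327],"angular":[0,0,0],"fingers":0.8}], "newtons": 60}}

```text
time: 18.5
tool_pos: [464.0, -152.8, 106.4]
tcp_rot: [-179.9, 0.1, 168.6]
ft_force: [-1.8, -2.7, 2.8]
finger_gap: 35.0
grip_force: 59.4
```

```bash
python3 - <<'E'
from h import *
np.set_printoptions(precision=3,suppress=True)
s=sense();print(s['ft_force'],s['wrist_torque'],s['tool_pos'],s['tcp_rot'],s['finger_gap'],s['grip_force'])
E
```

```text
[-1.752 -2.697  2.808] [-0.504  0.274  0.357] [ 464.026 -152.842  106.395] [-179.921    0.075  168.573] 34.97178659204794 59.3686549924314
```

>>> {"fn": "step_arm", "kwargs": {"targets": [{"dp":[0,0,0.001],"angular":[0,0,0.03],"fingers":0.8},{"dp":[0,0,0.002],"angular":[0,0,0.075],"fingers":0.8},{"dp":[0,0,0.003],"angular":[0,0,0.12],"fingers":0.8},{"dp":[0,0,0.004],"angular":[0,0,0.165],"fingers":0.8},{"dp":[0,0,0.005],"angular":[0,0,0.21],"fingers":0.8},{"dp":[0,0,0.006],"angular":[0,0,0.255],"fingers":0.8},{"dp":[0,0,0.0065],"angular":[0,0,0.3],"fingers":0.8},{"dp":[0,0,0.007],"angular":[0,0,0.34],"fingers":0.8}]}}

```text
time: 19.5
tool_pos: [463.2, -153.9, 105.0]
tcp_rot: [-179.9, 0.2, 107.1]
ft_force: [-6.1, -7.5, 7.1]
finger_gap: 35.1
grip_force: 59.3
```

```bash
cat > m.py <<'E'
from h import *
np.set_printoptions(precision=3,suppress=True)
s=sense();print(s['time'],s['ft_force'],s['wrist_torque'],s['tool_pos'],s['tcp_rot'],s['finger_gap'],s['grip_force'],s['joint_pos'][5],s['joint_efforts'][5])
E
python3 m.py
```

```text
19.5 [-6.134 -7.496  7.059] [-1.138  1.274  0.273] [ 463.193 -153.875  105.017] [-179.913    0.164  107.105] 35.05147694115646 59.298888109624386 -41.31385009485841 -1.6616078093647957
```

>>> {"fn": "step_arm", "kwargs": {"targets": [{"dp":[0,0,0.0004],"angular":[0,0,0.02],"fingers":0.8},{"dp":[0,0,0.0008],"angular":[0,0,0.04],"fingers":0.8},{"dp":[0,0,0.0012],"angular":[0,0,0.06],"fingers":0.8},{"dp":[0,0,0.0016],"angular":[0,0,0.08],"fingers":0.8},{"dp":[0,0,0.002],"angular":[0,0,0.1],"fingers":0.8},{"dp":[0,0,0.0025],"angular":[0,0,0.12],"fingers":0.8},{"dp":[0,0,0.003],"angular":[0,0,0.14],"fingers":0.8},{"dp":[0,0,0.0035],"angular":[0,0,0.16],"fingers":0.8}]}}

```text
time: 20.5
tool_pos: [462.5, -153.9, 104.3]
tcp_rot: [-179.9, 0.2, 78.4]
ft_force: [-11.9, -6.9, 9.3]
finger_gap: 34.8
grip_force: 59.5
```

```bash
python3 m.py
```

```text
20.5 [-11.875  -6.887   9.276] [-1.058  1.861  0.277] [ 462.489 -153.913  104.281] [-179.914    0.196   78.429] 34.834019994318574 59.471493400633335 -12.645036797360891 -0.7512965239584446
```

>>> {"fn": "step_arm", "kwargs": {"targets": [{"dp":[0,0,0.0004],"angular":[0,0,0.02],"fingers":0.8},{"dp":[0,0,0.0008],"angular":[0,0,0.04],"fingers":0.8},{"dp":[0,0,0.0012],"angular":[0,0,0.06],"fingers":0.8},{"dp":[0,0,0.0016],"angular":[0,0,0.08],"fingers":0.8},{"dp":[0,0,0.002],"angular":[0,0,0.1],"fingers":0.8},{"dp":[0,0,0.0025],"angular":[0,0,0.12],"fingers":0.8},{"dp":[0,0,0.003],"angular":[0,0,0.14],"fingers":0.8},{"dp":[0,0,0.0035],"angular":[0,0,0.16],"fingers":0.8}]}}

```text
time: 21.5
tool_pos: [461.9, -153.6, 103.6]
tcp_rot: [-179.9, 0.2, 49.6]
ft_force: [-16.0, -5.1, 13.5]
finger_gap: 34.9
grip_force: 59.7
```

```bash
python3 m.py
```

```text
21.5 [-16.041  -5.114  13.469] [-0.777  2.439  0.298] [ 461.92  -153.618  103.598] [-179.94     0.239   49.637] 34.930659548594726 59.68240264803171 16.154296519308247 -0.7581754960119724
```

>>> {"fn": "step_arm", "kwargs": {"targets": [{"dp":[-0.001,-0.0005,0],"angular":[0,0,0.02],"fingers":0.8},{"dp":[-0.002,-0.001,0],"angular":[0,0,0.04],"fingers":0.8},{"dp":[-0.003,-0.0015,0],"angular":[0,0,0.06],"fingers":0.8},{"dp":[-0.004,-0.002,0],"angular":[0,0,0.08],"fingers":0.8},{"dp":[-0.005,-0.0025,0],"angular":[0,0,0.1],"fingers":0.8},{"dp":[-0.006,-0.003,0],"angular":[0,0,0.12],"fingers":0.8},{"dp":[-0.007,-0.0035,0],"angular":[0,0,0.14],"fingers":0.8},{"dp":[-0.007,-0.004,0],"angular":[0,0,0.16],"fingers":0.8}]}}

```text
time: 22.5
tool_pos: [461.4, -153.1, 103.1]
tcp_rot: [180.0, 0.1, 20.8]
ft_force: [-6.3, -1.5, 4.6]
finger_gap: 34.9
grip_force: 59.3
```

```bash
python3 m.py
```

```text
22.5 [-6.323 -1.544  4.601] [-0.158  1.038  0.353] [ 461.417 -153.134  103.115] [179.983   0.086  20.85 ] 34.947234232238934 59.2799308989197 44.822348076736375 -0.7626144401729107
```

>>> {"fn": "step_arm", "kwargs": {"targets": [{"dp":[-0.0005,-0.0005,0.0003],"angular":[0,0,0.02],"fingers":0.8},{"dp":[-0.001,-0.001,0.0006],"angular":[0,0,0.04],"fingers":0.8},{"dp":[-0.0015,-0.0015,0.001],"angular":[0,0,0.06],"fingers":0.8},{"dp":[-0.002,-0.002,0.0014],"angular":[0,0,0.08],"fingers":0.8},{"dp":[-0.0025,-0.0025,0.0018],"angular":[0,0,0.1],"fingers":0.8},{"dp":[-0.003,-0.003,0.0022],"angular":[0,0,0.12],"fingers":0.8},{"dp":[-0.0035,-0.0035,0.0026],"angular":[0,0,0.14],"fingers":0.8},{"dp":[-0.0035,-0.0035,0.003],"angular":[0,0,0.16],"fingers":0.8}]}}

```text
time: 23.5
tool_pos: [461.3, -152.4, 102.6]
tcp_rot: [180.0, -0.0, -7.9]
ft_force: [-3.8, -0.2, 3.3]
finger_gap: 35.0
grip_force: 59.4
```

```bash
python3 m.py
```

```text
23.5 [-3.83  -0.236  3.261] [0.05  0.412 0.314] [ 461.28  -152.441  102.6  ] [179.977  -0.024  -7.94 ] 34.967255110476174 59.39974645636539 73.62006150153756 -0.7402881793677807
```

>>> {"fn": "step_arm", "kwargs": {"targets": [{"dp":[0,-0.0005,0.0003],"angular":[0,0,0.02],"fingers":0.8},{"dp":[0,-0.001,0.0006],"angular":[0,0,0.04],"fingers":0.8},{"dp":[-0.0005,-0.0015,0.001],"angular":[0,0,0.06],"fingers":0.8},{"dp":[-0.001,-0.002,0.0014],"angular":[0,0,0.08],"fingers":0.8},{"dp":[-0.001,-0.0025,0.0018],"angular":[0,0,0.1],"fingers":0.8},{"dp":[-0.001,-0.003,0.0022],"angular":[0,0,0.12],"fingers":0.8},{"dp":[-0.001,-0.003,0.0026],"angular":[0,0,0.14],"fingers":0.8},{"dp":[-0.001,-0.003,0.003],"angular":[0,0,0.16],"fingers":0.8}]}}

```text
time: 24.5
tool_pos: [461.5, -151.8, 102.1]
tcp_rot: [-180.0, -0.1, -36.7]
ft_force: [-1.7, 0.6, 2.6]
finger_gap: 35.1
grip_force: 59.6
```

```bash
python3 m.py
```

```text
24.5 [-1.742  0.648  2.582] [0.111 0.167 0.358] [ 461.506 -151.795  102.146] [-179.987   -0.069  -36.736] 35.12059357409628 59.57962719796342 102.48155265433097 -0.7099766470491886
```

>>> {"fn": "step_arm", "kwargs": {"targets": [{"dp":[0,-0.0005,0.0003],"angular":[0,0,0.02],"fingers":0.8},{"dp":[0,-0.001,0.0006],"angular":[0,0,0.04],"fingers":0.8},{"dp":[0,-0.0015,0.001],"angular":[0,0,0.06],"fingers":0.8},{"dp":[0,-0.002,0.0014],"angular":[0,0,0.08],"fingers":0.8},{"dp":[0,-0.0025,0.0018],"angular":[0,0,0.1],"fingers":0.8},{"dp":[0,-0.003,0.0022],"angular":[0,0,0.12],"fingers":0.8},{"dp":[0,-0.003,0.0026],"angular":[0,0,0.14],"fingers":0.8},{"dp":[0,-0.003,0.003],"angular":[0,0,0.16],"fingers":0.8}]}}

```text
time: 25.5
tool_pos: [462.1, -151.4, 101.7]
tcp_rot: [-179.9, -0.1, -65.5]
ft_force: [-0.6, 0.1, 3.1]
finger_gap: 34.8
grip_force: 59.9
```

```bash
cat >> m.py <<'E'
T=[]
for i in range(4):
    snapshot('scene'); q=sense(); T.append([q['wrist_torque'][2],q['joint_efforts'][5]])
print(np.array(T).T)
E
python3 m.py
```

```text
25.5 [-0.631  0.086  3.079] [0.101 0.095 0.374] [ 462.078 -151.379  101.706] [-179.934   -0.072  -65.536] 34.84637051529539 59.862271488623264 131.35066886268635 -0.6788322888314724
[[ 0.231  0.029 -0.003 -0.084]
 [-0.497  1.005  0.399  0.075]]
```

Torque sits around 0.3–0.37 N m at about 234° turned. The wrist is near its range limit, so I'll regrasp half a turn back.

>>> {"fn": "step_arm", "kwargs": {"targets": [{"dp":[0,0,0],"angular":[0,0,0],"fingers":0.5},{"dp":[0,0,0],"angular":[0,0,0],"fingers":0.2},{"dp":[0.003,0,0],"angular":[0,0,0],"fingers":0.15},{"dp":[0.0067,0,0],"angular":[0,0,-0.05],"fingers":0.15},{"dp":[0.0067,0,0],"angular":[0,0,-0.1],"fingers":0.15},{"dp":[0.0067,0,0],"angular":[0,0,-0.15],"fingers":0.15},{"dp":[0.0067,0,0],"angular":[0,0,-0.2],"fingers":0.15},{"dp":[0.0067,0,0],"angular":[0,0,-0.25],"fingers":0.15}]}}

```text
time: 26.7
tool_pos: [461.9, -152.3, 100.6]
tcp_rot: [-180.0, 0.0, -20.1]
ft_force: [0.3, 0.3, -0.6]
finger_gap: 72.5
grip_force: 0.0
```

>>> {"fn": "step_arm", "kwargs": {"targets": [{"dp":[0,0,0],"angular":[0,0,-0.055],"fingers":0.15},{"dp":[0,0,0],"angular":[0,0,-0.11],"fingers":0.15},{"dp":[0,0,0],"angular":[0,0,-0.165],"fingers":0.15},{"dp":[0,0,0],"angular":[0,0,-0.22],"fingers":0.15},{"dp":[0,0,0],"angular":[0,0,-0.275],"fingers":0.15},{"dp":[0,0,0],"angular":[0,0,-0.33],"fingers":0.15},{"dp":[0,0,0],"angular":[0,0,-0.385],"fingers":0.15},{"dp":[0,0,0],"angular":[0,0,-0.44],"fingers":0.15}]}}

```text
time: 27.7
tool_pos: [461.9, -152.3, 100.5]
tcp_rot: [-180.0, -0.0, 59.1]
ft_force: [0.1, -0.5, -0.3]
finger_gap: 72.6
grip_force: 0.0
```

```bash
python3 - <<'E'
from h import *
for n in('s0',): 
    pass
a=snapshot('scene'); cv2.imwrite('pics/s5.png',a)
go(462.7,-152.6,101.8,24.5)
for n in ('s0','s5'):
    i=cv2.imread(f'pics/{n}.png'); h=cv2.cvtColor(i,cv2.COLOR_BGR2HSV)[245:285,325:360]
    m=cv2.inRange(h,(8,110,80),(30,255,255)); ys,xs=np.nonzero(m)
    print(n,len(ys),[(325+c,245+ys[xs==c].min(),245+ys[xs==c].max()) for c in sorted(set(xs))])
for z in (69,74,77,80): print(z,np.round(proj('scene',(462.7,-152.6,z)),1),np.round(proj('scene',(460,-160,z)),1))
E
```

```text
t 27.75 pos [ 461.9 -152.3  100.5] rot [-179.99    0.     59.6 ] yawline -30.4 j6 6.1 dp [ 0.0008  0.0042 -0.0063] ang [-1.00e-04 -0.00e+00 -3.05e-01]
s0 26 [(np.int64(337), np.int64(267), np.int64(267)), (np.int64(338), np.int64(267), np.int64(268)), (np.int64(339), np.int64(266), np.int64(268)), (np.int64(340), np.int64(266), np.int64(268)), (np.int64(341), np.int64(265), np.int64(268)), (np.int64(342), np.int64(265), np.int64(268)), (np.int64(343), np.int64(264), np.int64(267)), (np.int64(344), np.int64(264), np.int64(266)), (np.int64(345), np.int64(264), np.int64(265))]
s5 28 [(np.int64(337), np.int64(268), np.int64(269)), (np.int64(338), np.int64(268), np.int64(269)), (np.int64(339), np.int64(266), np.int64(269)), (np.int64(340), np.int64(266), np.int64(269)), (np.int64(341), np.int64(265), np.int64(269)), (np.int64(342), np.int64(265), np.int64(269)), (np.int64(343), np.int64(264), np.int64(268)), (np.int64(344), np.int64(264), np.int64(266)), (np.int64(345), np.int64(264), np.int64(266))]
69 [340.1 267.9] [342.1 269.7]
74 [340.3 265.9] [342.3 267.7]
77 [340.4 264.7] [342.4 266.5]
80 [340.5 263.5] [342.5 265.3]
```

>>> {"fn": "step_arm", "kwargs": {"targets": [{"dp":[0.001,0.004,-0.003],"angular":[0,0,-0.055],"fingers":0.15},{"dp":[0.001,0.004,-0.006],"angular":[0,0,-0.11],"fingers":0.15},{"dp":[0.001,0.004,-0.006],"angular":[0,0,-0.165],"fingers":0.15},{"dp":[0.001,0.004,-0.006],"angular":[0,0,-0.22],"fingers":0.15},{"dp":[0.001,0.004,-0.006],"angular":[0,0,-0.275],"fingers":0.2},{"dp":[0.001,0.004,-0.006],"angular":[0,0,-0.305],"fingers":0.3},{"dp":[0.001,0.004,-0.006],"angular":[0,0,-0.305],"fingers":0.5},{"dp":[0.001,0.004,-0.006],"angular":[0,0,-0.305],"fingers":0.8}]}}

```text
time: 28.75
tool_pos: [462.6, -152.6, 102.1]
tcp_rot: [-180.0, -0.0, 113.5]
ft_force: [-1.6, 0.4, 1.6]
finger_gap: 34.7
grip_force: 59.4
```

>>> {"fn": "step_arm", "kwargs": {"targets": [{"dp":[0,0,0],"angular":[0,0,0],"fingers":0.8},{"dp":[0,0,0],"angular":[0,0,-0.01],"fingers":0.8},{"dp":[0,0,0],"angular":[0,0,-0.02],"fingers":0.8},{"dp":[0,0,0],"angular":[0,0,-0.03],"fingers":0.8},{"dp":[0,0,0],"angular":[0,0,-0.04],"fingers":0.8},{"dp":[0,0,0],"angular":[0,0,-0.05],"fingers":0.8},{"dp":[0,0,0],"angular":[0,0,-0.06],"fingers":0.8},{"dp":[0,0,-0.001],"angular":[0,0,-0.07],"fingers":0.8}]}}

```text
time: 29.75
tool_pos: [462.7, -152.6, 102.3]
tcp_rot: [-180.0, -0.0, 126.3]
ft_force: [-3.2, 0.6, 5.2]
finger_gap: 34.5
grip_force: 59.2
```

```bash
sed -i '/^T=/,$d' m.py; python3 m.py
```

```text
29.75 [-3.193  0.641  5.207] [ 0.069  0.561 -0.271] [ 462.678 -152.606  102.305] [-179.995   -0.008  126.324] 34.462550225576194 59.20253797550686 -60.610425694654666 0.2537821792066097
```

>>> {"fn": "step_arm", "kwargs": {"targets": [{"dp":[0,0,0],"angular":[0,0,0.01],"fingers":0.8},{"dp":[0,0,0],"angular":[0,0,0.02],"fingers":0.8},{"dp":[0,0,0],"angular":[0,0,0.03],"fingers":0.8},{"dp":[0,0,0],"angular":[0,0,0.04],"fingers":0.8},{"dp":[0,0,0],"angular":[0,0,0.05],"fingers":0.8},{"dp":[0,0,0],"angular":[0,0,0.06],"fingers":0.8},{"dp":[0,0,0],"angular":[0,0,0.065],"fingers":0.8},{"dp":[0,0,0.001],"angular":[0,0,0.07],"fingers":0.8}]}}

```text
time: 30.75
tool_pos: [462.7, -152.6, 102.1]
tcp_rot: [-180.0, 0.0, 113.6]
ft_force: [-4.8, 0.4, 7.2]
finger_gap: 34.9
grip_force: 64.0
```

```bash
python3 m.py
```

```text
30.75 [-4.83   0.424  7.214] [0.117 0.902 0.41 ] [ 462.685 -152.629  102.069] [-179.987    0.     113.607] 34.919195155031595 63.97987961769104 -47.88534448553334 0.11280030012130737
```

>>> {"fn": "step_arm", "kwargs": {"targets": [{"dp":[0,0,0],"angular":[0,0,0.02],"fingers":0.8},{"dp":[0,0,0],"angular":[0,0,0.04],"fingers":0.8},{"dp":[0,0,0],"angular":[0,0,0.06],"fingers":0.8},{"dp":[0,0,0],"angular":[0,0,0.08],"fingers":0.8},{"dp":[0,0,0.0005],"angular":[0,0,0.1],"fingers":0.8},{"dp":[0,0,0.001],"angular":[0,0,0.12],"fingers":0.8},{"dp":[0,0,0.0015],"angular":[0,0,0.14],"fingers":0.8},{"dp":[0,0,0.002],"angular":[0,0,0.16],"fingers":0.8}]}}

```text
time: 31.75
tool_pos: [462.7, -152.6, 101.6]
tcp_rot: [-180.0, 0.0, 84.7]
ft_force: [-4.6, -0.1, 6.4]
finger_gap: 34.7
grip_force: 64.3
```

```bash
python3 m.py
```

```text
31.75 [-4.626 -0.106  6.411] [0.119 0.721 0.375] [ 462.695 -152.623  101.644] [-179.991    0.008   84.722] 34.73335948453057 64.28590178489685 -18.999121600239985 -0.647970624268055
```

>>> {"fn": "step_arm", "kwargs": {"targets": [{"dp":[0,0,0],"angular":[0,0,-0.01],"fingers":0.8},{"dp":[0,0,0],"angular":[0,0,-0.02],"fingers":0.8},{"dp":[0,0,0],"angular":[0,0,-0.03],"fingers":0.8},{"dp":[0,0,0],"angular":[0,0,-0.04],"fingers":0.8},{"dp":[0,0,0],"angular":[0,0,-0.05],"fingers":0.8},{"dp":[0,0,0],"angular":[0,0,-0.06],"fingers":0.8},{"dp":[0,0,0],"angular":[0,0,-0.07],"fingers":0.8},{"dp":[0,0,-0.001],"angular":[0,0,-0.08],"fingers":0.8}]}}

```text
time: 32.75
tool_pos: [462.7, -152.6, 101.9]
tcp_rot: [-180.0, -0.0, 99.3]
ft_force: [-4.3, 0.8, 5.5]
finger_gap: 34.7
grip_force: 59.4
```

```bash
python3 m.py
```

```text
32.75 [-4.328  0.754  5.467] [ 0.098  0.667 -0.283] [ 462.681 -152.636  101.858] [-179.994   -0.005   99.253] 34.68232157162755 59.41400696116034 -33.543996246660676 0.3133453242480755
```

>>> {"fn": "step_arm", "kwargs": {"targets": [{"dp":[0,0,0],"angular":[0,0,0.01],"fingers":0.8},{"dp":[0,0,0],"angular":[0,0,0.02],"fingers":0.8},{"dp":[0,0,0],"angular":[0,0,0.03],"fingers":0.8},{"dp":[0,0,0],"angular":[0,0,0.04],"fingers":0.8},{"dp":[0,0,0],"angular":[0,0,0.05],"fingers":0.8},{"dp":[0,0,0],"angular":[0,0,0.06],"fingers":0.8},{"dp":[0,0,0],"angular":[0,0,0.07],"fingers":0.8},{"dp":[0,0,0.001],"angular":[0,0,0.08],"fingers":0.8}]}}

```text
time: 33.75
tool_pos: [462.7, -152.6, 101.6]
tcp_rot: [-180.0, 0.0, 84.8]
ft_force: [-4.8, 1.8, 6.9]
finger_gap: 34.5
grip_force: 64.3
```

```bash
python3 m.py
```

```text
33.75 [-4.754  1.778  6.945] [0.086 0.797 0.39 ] [ 462.687 -152.616  101.626] [-179.989    0.006   84.767] 34.54726270130749 64.2550277709961 -19.044231146277877 -0.12817345093935728
```

The touch point is still ambiguous. I'll make a clean back sweep and then a forward sweep at constant speed to find the knee.

>>> {"fn": "step_arm", "kwargs": {"targets": [{"dp":[0,0,-0.0004],"angular":[0,0,-0.02],"fingers":0.8},{"dp":[0,0,-0.0008],"angular":[0,0,-0.04],"fingers":0.8},{"dp":[0,0,-0.0012],"angular":[0,0,-0.06],"fingers":0.8},{"dp":[0,0,-0.0016],"angular":[0,0,-0.08],"fingers":0.8},{"dp":[0,0,-0.002],"angular":[0,0,-0.1],"fingers":0.8},{"dp":[0,0,-0.0024],"angular":[0,0,-0.12],"fingers":0.8},{"dp":[0,0,-0.0028],"angular":[0,0,-0.14],"fingers":0.8},{"dp":[0,0,-0.0032],"angular":[0,0,-0.16],"fingers":0.8}]}}

```text
time: 34.75
tool_pos: [462.7, -152.6, 102.1]
tcp_rot: [-180.0, -0.0, 113.7]
ft_force: [-2.9, 0.8, 4.1]
finger_gap: 35.0
grip_force: 59.2
```

```bash
cat > m.py <<'E'
from h import *
np.set_printoptions(precision=3,suppress=True)
s=sense(); y=s['tcp_rot'][2]; print(round(s['time'],2),s['ft_force'],'tz',round(s['wrist_torque'][2],3),'turn',round(348.5-y,1),'eff',round(s['joint_efforts'][5],3),'qd',round(s['qd'][5],2),'z',round(s['tool_pos'][2],2))
E
python3 m.py
```

```text
34.75 [-2.882  0.76   4.106] tz -0.232 turn 234.8 eff 0.824 qd -28.52 z 102.07
```

>>> {"fn": "step_arm", "kwargs": {"targets": [{"dp":[0,0,-0.0004],"angular":[0,0,-0.02],"fingers":0.8},{"dp":[0,0,-0.0008],"angular":[0,0,-0.04],"fingers":0.8},{"dp":[0,0,-0.0012],"angular":[0,0,-0.06],"fingers":0.8},{"dp":[0,0,-0.0016],"angular":[0,0,-0.08],"fingers":0.8},{"dp":[0,0,-0.002],"angular":[0,0,-0.1],"fingers":0.8},{"dp":[0,0,-0.0024],"angular":[0,0,-0.12],"fingers":0.8},{"dp":[0,0,-0.0028],"angular":[0,0,-0.14],"fingers":0.8},{"dp":[0,0,-0.0032],"angular":[0,0,-0.16],"fingers":0.8}]}}

```text
time: 35.75
tool_pos: [462.7, -152.6, 102.6]
tcp_rot: [180.0, -0.0, 142.5]
ft_force: [-2.1, -0.1, 3.5]
finger_gap: 34.6
grip_force: 59.3
```

```bash
python3 m.py
```

```text
35.75 [-2.091 -0.057  3.55 ] tz -0.235 turn 206.0 eff 0.793 qd -28.59 z 102.56
```

>>> {"fn": "step_arm", "kwargs": {"targets": [{"dp":[0,0,-0.0004],"angular":[0,0,-0.02],"fingers":0.8},{"dp":[0,0,-0.0008],"angular":[0,0,-0.04],"fingers":0.8},{"dp":[0,0,-0.0012],"angular":[0,0,-0.06],"fingers":0.8},{"dp":[0,0,-0.0016],"angular":[0,0,-0.08],"fingers":0.8},{"dp":[0,0,-0.002],"angular":[0,0,-0.1],"fingers":0.8},{"dp":[0,0,-0.0024],"angular":[0,0,-0.12],"fingers":0.8},{"dp":[0,0,-0.0028],"angular":[0,0,-0.14],"fingers":0.8},{"dp":[0,0,-0.0032],"angular":[0,0,-0.16],"fingers":0.8}]}}

```text
time: 36.75
tool_pos: [462.6, -152.6, 103.0]
tcp_rot: [180.0, -0.0, 171.3]
ft_force: [-2.2, -0.6, 1.2]
finger_gap: 34.8
grip_force: 59.5
```

```bash
python3 m.py
```

```text
36.75 [-2.168 -0.625  1.235] tz -0.28 turn 177.2 eff 0.765 qd -28.6 z 103.02
```

>>> {"fn": "step_arm", "kwargs": {"targets": [{"dp":[0,0,-0.0004],"angular":[0,0,-0.02],"fingers":0.8},{"dp":[0,0,-0.0008],"angular":[0,0,-0.04],"fingers":0.8},{"dp":[0,0,-0.0012],"angular":[0,0,-0.06],"fingers":0.8},{"dp":[0,0,-0.0016],"angular":[0,0,-0.08],"fingers":0.8},{"dp":[0,0,-0.002],"angular":[0,0,-0.1],"fingers":0.8},{"dp":[0,0,-0.0024],"angular":[0,0,-0.12],"fingers":0.8},{"dp":[0,0,-0.0028],"angular":[0,0,-0.14],"fingers":0.8},{"dp":[0,0,-0.0032],"angular":[0,0,-0.16],"fingers":0.8}]}}

```text
time: 37.75
tool_pos: [462.6, -152.6, 103.6]
tcp_rot: [180.0, -0.0, -159.9]
ft_force: [-1.3, 0.1, 0.6]
finger_gap: 34.6
grip_force: 59.6
```

```bash
python3 m.py; python3 -c "
from bench import sense;print(sense()['joint_pos'])"
```

```text
37.75 [-1.273  0.113  0.583] tz -0.344 turn 508.4 eff 0.748 qd -28.52 z 103.6
[-2.42952154e+01 -4.34179834e+00  1.11010170e+02  9.37388633e-03
  7.33431219e+01 -1.34380944e+02]
```

Effort analysis puts friction at about 0.287 N m and first touch at about 162° of turn. The load torque rises more slowly than nominal, so I'll aim near 118° past touch, which should be inside the force window either way.

>>> {"fn": "step_arm", "kwargs": {"targets": [{"dp":[0,0,0.0006],"angular":[0,0,0.04],"fingers":0.8},{"dp":[0,0,0.0012],"angular":[0,0,0.08],"fingers":0.8},{"dp":[0,0,0.0018],"angular":[0,0,0.12],"fingers":0.8},{"dp":[0,0,0.0025],"angular":[0,0,0.16],"fingers":0.8},{"dp":[0,0,0.0032],"angular":[0,0,0.2],"fingers":0.8},{"dp":[0,0,0.0038],"angular":[0,0,0.24],"fingers":0.8},{"dp":[0,0,0.0044],"angular":[0,0,0.28],"fingers":0.8},{"dp":[0,0,0.005],"angular":[0,0,0.32],"fingers":0.8}]}}

```text
time: 38.75
tool_pos: [462.7, -152.6, 102.6]
tcp_rot: [-180.0, -0.0, 142.2]
ft_force: [-2.5, -1.4, 0.1]
finger_gap: 34.8
grip_force: 64.9
```

```bash
python3 m.py
```

```text
38.75 [-2.52  -1.351  0.085] tz 0.368 turn 206.3 eff -1.759 qd 57.22 z 102.61
```

>>> {"fn": "step_arm", "kwargs": {"targets": [{"dp":[0,0,0.0006],"angular":[0,0,0.04],"fingers":0.8},{"dp":[0,0,0.0012],"angular":[0,0,0.08],"fingers":0.8},{"dp":[0,0,0.0018],"angular":[0,0,0.12],"fingers":0.8},{"dp":[0,0,0.0023],"angular":[0,0,0.16],"fingers":0.8},{"dp":[0,0,0.0029],"angular":[0,0,0.2],"fingers":0.8},{"dp":[0,0,0.0035],"angular":[0,0,0.24],"fingers":0.8},{"dp":[0,0,0.0041],"angular":[0,0,0.28],"fingers":0.8},{"dp":[0,0,0.0046],"angular":[0,0,0.3],"fingers":0.8}]}}

```text
time: 39.75
tool_pos: [462.6, -152.6, 101.8]
tcp_rot: [-180.0, 0.0, 88.2]
ft_force: [-2.5, -0.7, 3.0]
finger_gap: 35.0
grip_force: 65.4
```

```bash
python3 m.py
```

```text
39.75 [-2.455 -0.707  2.972] tz 0.4 turn 260.3 eff -0.099 qd 27.14 z 101.76
```

>>> {"fn": "step_arm", "kwargs": {"targets": [{"dp":[0,0,0.0002],"angular":[0,0,0.01],"fingers":0.8},{"dp":[0,0,0.0004],"angular":[0,0,0.02],"fingers":0.8},{"dp":[0,0,0.0006],"angular":[0,0,0.03],"fingers":0.8},{"dp":[0,0,0.0008],"angular":[0,0,0.04],"fingers":0.8},{"dp":[0,0,0.001],"angular":[0,0,0.06],"fingers":0.8},{"dp":[0,0,0.0013],"angular":[0,0,0.08],"fingers":0.8},{"dp":[0,0,0.0016],"angular":[0,0,0.1],"fingers":0.8},{"dp":[0,0,0.002],"angular":[0,0,0.12],"fingers":0.8}]}}

```text
time: 40.75
tool_pos: [462.7, -152.6, 101.5]
tcp_rot: [-180.0, 0.0, 66.7]
ft_force: [-2.0, -1.7, -1.5]
finger_gap: 34.7
grip_force: 65.4
```

```bash
python3 m.py
```

```text
40.75 [-1.968 -1.672 -1.483] tz 0.379 turn 281.8 eff -0.621 qd 28.62 z 101.5
```

Load torque is now about 0.13 N m, so the pad force is probably just over 100 N. I'll add a few more degrees for margin, then let go.

>>> {"fn": "step_arm", "kwargs": {"targets": [{"dp":[0,0,0],"angular":[0,0,0.008],"fingers":0.8},{"dp":[0,0,0.0002],"angular":[0,0,0.016],"fingers":0.8},{"dp":[0,0,0.0004],"angular":[0,0,0.024],"fingers":0.8},{"dp":[0,0,0.0006],"angular":[0,0,0.032],"fingers":0.8},{"dp":[0,0,0.0008],"angular":[0,0,0.04],"fingers":0.8},{"dp":[0,0,0.0008],"angular":[0,0,0.046],"fingers":0.8},{"dp":[0,0,0.0008],"angular":[0,0,0.046],"fingers":0.8},{"dp":[0,0,0.0008],"angular":[0,0,0.046],"fingers":0.8}]}}

```text
time: 41.75
tool_pos: [462.6, -152.6, 101.4]
tcp_rot: [-180.0, 0.0, 58.6]
ft_force: [-1.9, -2.7, -4.9]
finger_gap: 34.9
grip_force: 64.2
```

```bash
python3 m.py
```

```text
41.75 [-1.91  -2.718 -4.874] tz 0.276 turn 289.9 eff 0.279 qd -0.01 z 101.41
```

>>> {"fn": "step_arm", "kwargs": {"targets": [{"dp":[0,0,0],"angular":[0,0,0],"fingers":0.8},{"dp":[0,0,0],"angular":[0,0,0],"fingers":0.4},{"dp":[0,0,0],"angular":[0,0,0],"fingers":0.15},{"dp":[0,0,0],"angular":[0,0,0],"fingers":0.1},{"dp":[0,0,-0.08],"angular":[0,0,0],"fingers":0.1},{"dp":[0,0,-0.2],"angular":[0,0,0],"fingers":0.1},{"dp":[0,0,-0.35],"angular":[0,0,0],"fingers":0.1},{"dp":[0,0,-0.5],"angular":[0,0,0],"fingers":0.1}]}}

```text
time: 42.75
tool_pos: [463.0, -152.6, 203.9]
tcp_rot: [179.9, -0.0, 58.6]
ft_force: [1.0, -1.3, -0.3]
finger_gap: 76.7
grip_force: 0.0
```

```bash
python3 m.py; python3 - <<'E'
from h import *
a=snapshot('scene')
f=lambda i:cv2.resize(i[225:285,300:375],None,fx=8,fy=8,interpolation=cv2.INTER_CUBIC)
cv2.imwrite('pics/end.png',f(a))
E
```

```text
42.75 [ 0.978 -1.268 -0.324] tz 0.034 turn 289.9 eff 0.0 qd 0.01 z 203.9
```

View pics/end.png

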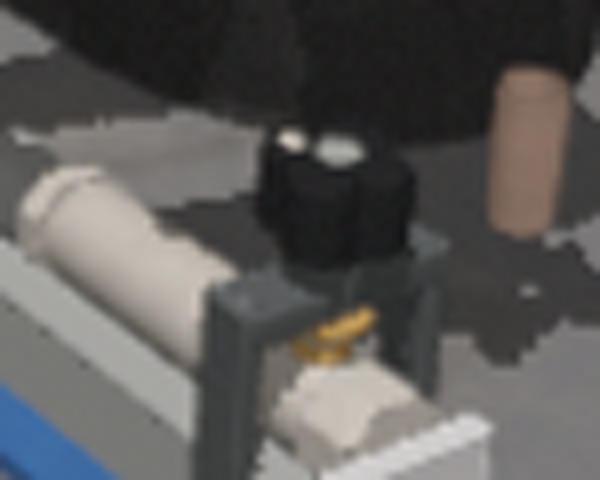

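The final picture shows the sleeve home at the stop and the brass pad bearing on it just behind the wide collar (crop (335,335)). The knob has turned (dot at (290,138)), the copper nozzle hasn't moved, and the hand is clear.

```bash
python3 -c "
from bench import hand_in; print(hand_in())"
```

```text
the job is handed in; nothing more can be done
None
```

I handed the job in with the sleeve home against the stop and the knob about 127° past touch rather than 90°, because load torque grew at about half the stated rate. From that torque I estimate 105–110 N on the pad (your stated stiffness would give nearly 200 N, over the 190 N limit); no verdict came back.

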